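# Press a plinth's end cap home in a bench ratchet clamp, then free it

## Task

The wooden figurine plinth has an end cap that still stands proud: lay the plinth base-down on the clamp's bed, lengthways between the jaws, let go, and pump the clamp's trigger until the jaw has pressed the cap fully home. Then press the release so that the jaw springs right back, and leave the plinth lying free and square on the bed. Work the clamp only by its trigger and release (never shove the moving jaw by hand), and leave the paint bottles and the brush jar standing where they are.

Things in the scene. Friction and masses are not known exactly. Their poses are not given: they have to be found in the camera images.
- clamp: Bench ratchet clamp, fixed to the table. Origin on the table under the middle of the fixed jaw's face; +x along the bar from the fixed to the moving jaw, z up (mm below are in this frame). Base plate 335 x 84, 12 thick, x -145 to 190. Bed: two grey rails, top z = 60, x -7 to 143, outer edges y = +-28, 20 mm slot between. Fixed jaw: face x = 0, 14 thick, 60 wide, top z = 98.
- bed_middle (a point): Point on the bed's top, midway between the fully open jaws: x = 73, y = 0, z = 60 mm in the clamp's frame.
- grip_top (a point): Top of the fixed upright black grip, x = -110, z = 150 mm in the clamp's frame; grip 16 (x) x 26 (y) mm. It stands on the black housing: x -130 to -12, 60 wide, top z = 88. The grey trigger stands on its +x side, the steel release paddle lies on its -x side.
- jaw: The clamp's moving jaw and its bar. Frame as the clamp's, shifted by jaw_travel along the clamp's -x. Jaw face at x = 145.8 mm of this frame (of the clamp's frame: 145.8 minus jaw_travel), 14 thick, 56 wide, z 62 to 98. The 15 mm wide bar runs under the bed's top.
- jaw_travel (a joint): Advance of the moving jaw towards the fixed jaw, m: 0 = fully open (145.8 mm between faces), at most 0.050. 10 mm ratchet teeth hold it against a light opening spring (5 N). At the start it has been left on the first or second tooth: 0 or about 0.010. With the plinth in and its cap home it stands at 0.039 to 0.041.
- trigger (a joint): Trigger angle, rad: 0 at rest, grows as its top is pushed to the fixed grip (clamp -x), stop at 0.40; springs back (3 to 5 N). Hinge along y at x = -65, z = 10 mm of the clamp. A full stroke (beyond 0.37) from rest moves the jaw one 10 mm tooth, a short one nothing: 3 or 4 strokes, each let fully back. Moving the cap takes 10 to 15 N; then a further stroke stops hard half-way.
- trigger_pad (a point): Middle of the trigger's front face, which looks to the clamp's +x (to the jaws): at rest x = -35, y = 0, z = 127 mm of the clamp's frame. Blade 12 thick, 24 wide (y), top at z = 147, free down to the housing at z = 88. A full stroke moves the pad 47 mm towards -x, leaning from 0.2 rad towards the jaws to 0.2 rad away.
- release (a joint): Release rocker angle, rad: 0 to 0.01 at rest, grows as the paddle is pressed, stop at 0.22 (paddle 11 mm down, 4 to 10 N). Beyond 0.18 (9 mm) the ratchet lets go and the jaw springs fully open within 0.8 s, if the trigger is at rest. The paddle springs back up.
- release_pad (a point): Middle of the top of the release paddle, x = -162, y = 0, z = 91.5 mm of the clamp's frame; steel, 28 (x) x 26 (y) mm, 5 thick; pressed straight down.
- plinth: Brown wooden figurine plinth, loose, about 0.2 kg. Block 90 (x) x 46 (y) x 36 (z) mm, thin dark disc on top; origin at the centre of the block's underside. End cap of the same wood, 16 x 46 x 36 mm, at x = 45 to 61 plus cap_gap; a pale tenon shows in the gap. Whole length 106 mm plus cap_gap. May lie either way round in the clamp. Grip it across the 46 mm width.
- cap_gap (a joint): How far the end cap stands proud of the block, m: starts 0.008 to 0.013, 0 = fully home. Stiff: takes about 9 N to slide, and stays where it is put.
- bottle_a: Paint bottle beside the plinth, loose, to be left standing. 42 mm across, 96 mm tall with its white cap. Origin at the centre of its underside.
- bottle_b: Paint bottle at the plinth's end, loose, to be left standing. 42 mm across, 92 mm tall with its white cap. Origin at the centre of its underside.
- bottle_c: Paint bottle beside the clamp, loose, to be left standing. 42 mm across, 116 mm tall with its white cap. Origin at the centre of its underside.
- brush_jar: Brush jar, loose, to be left standing. White jar, 72 mm across, 85 mm tall, with brushes that lean out over the rim to 200 mm high; all one piece. Origin at the centre of its underside.
Things that resemble listed ones, but are neither listed nor needed, are in the scene too. Of the things shaped like the plinth, the brown one is meant.

How it is judged:
On the way, in this order (a step that is already met when the one before it is completed fails the run):
1. the plinth lies on the bed between the jaws, let go, its cap still proud (x of plinth in the frame of clamp between 0.035 and 0.105 m and y of plinth in the frame of clamp between -0.016 and 0.016 m and z of plinth in the frame of clamp between 0.054 and 0.066 m and angle between plinth's own z axis and vertical below 0.1 rad and angle between the x axis of plinth and the x axis of clamp, either way round below 0.2 rad and value of joint cap_gap above 0.004 m and contact force between the fingers and plinth below 0.5 N), for 0.1 s.
2. the trigger is pulled right through with the plinth in the clamp (x of plinth in the frame of clamp between 0.035 and 0.105 m and y of plinth in the frame of clamp between -0.016 and 0.016 m and z of plinth in the frame of clamp between 0.054 and 0.066 m and angle between plinth's own z axis and vertical below 0.1 rad and angle between the x axis of plinth and the x axis of clamp, either way round below 0.2 rad and value of joint trigger above 0.3 rad), for 0.02 s.
3. the jaw has closed up and pressed the cap home (x of plinth in the frame of clamp between 0.035 and 0.105 m and y of plinth in the frame of clamp between -0.016 and 0.016 m and z of plinth in the frame of clamp between 0.054 and 0.066 m and angle between plinth's own z axis and vertical below 0.1 rad and angle between the x axis of plinth and the x axis of clamp, either way round below 0.2 rad and value of joint cap_gap below 0.0015 m and value of joint jaw_travel above 0.026 m), for 0.1 s.
4. the release is pressed and the jaw springs open (value of joint release above 0.1 rad and value of joint jaw_travel below 0.01 m), for 0.05 s.
At the end, for the whole second after the job is handed in: Plinth at rest base-down on the bed, between the jaws, within 16 mm of the bar's line, 6 mm of bed height, 0.2 rad of the bar's direction and 0.1 rad of upright; cap home within 1.5 mm; moving jaw open again within 6 mm; trigger and release back within 0.06 rad (x of plinth in the frame of clamp between 0.035 and 0.105 m and y of plinth in the frame of clamp between -0.016 and 0.016 m and z of plinth in the frame of clamp between 0.054 and 0.066 m and angle between plinth's own z axis and vertical below 0.1 rad and angle between the x axis of plinth and the x axis of clamp, either way round below 0.2 rad and value of joint cap_gap below 0.0015 m and value of joint jaw_travel below 0.006 m and value of joint each of trigger, release below 0.06 rad and linear speed of plinth below 0.01 m/s); the robot touches nothing.
It fails at once if the moving jaw is shoved by hand (over 8 N) (contact force between any of the fingers, the arm and jaw above 8 N).
It fails at once if the paint bottle beside the plinth is knocked over or moved more than 30 mm (distance of bottle_a from where it was at the start of the episode above 0.03 m or angle between bottle_a's own z axis and vertical above 0.4 rad).
It fails at once if the paint bottle at the plinth's end is knocked over or moved more than 30 mm (distance of bottle_b from where it was at the start of the episode above 0.03 m or angle between bottle_b's own z axis and vertical above 0.4 rad).
It fails at once if the paint bottle beside the clamp is knocked over or moved more than 30 mm (distance of bottle_c from where it was at the start of the episode above 0.03 m or angle between bottle_c's own z axis and vertical above 0.4 rad).
It fails at once if the brush jar is knocked over or moved more than 30 mm (distance of brush_jar from where it was at the start of the episode above 0.03 m or angle between brush_jar's own z axis and vertical above 0.4 rad).
It also fails if it takes over 61 s, if anything falls off the work surface, if the arm or the gripper's body presses on something with over 40 N, if the wrist force passes 120 N, or if a joint passes its speed limit or range.

## Robot

A 7-joint arm with a two-finger parallel gripper is mounted at the origin on the work surface. World frame = base frame: x ahead of the robot, y to its left, z up, the work surface at z = 0. Lengths are in m, angles in rad, forces in N, time in s.
With the tool pointing down it reaches from about 0.4 to 0.875 m from the base axis. Payload 19.3 kg.
Tool frame: the origin (TCP) lies at the very end of the fingers, on their centre line; the grasp point (between the pads) lies 19 mm behind it (arm.grip_point_offset is the distance from the TCP to the grasp point, in m); y points along the fingers, x is the direction in which the jaws open and shut, and the axes are right-handed (so a half turn about y gives the same grasp; the last joint's range is limited). The gripper opens to 85 mm and grips with 20 to 120 N. Pads are 22 mm wide; open, the fingers measure 114 mm over their backs; the gripper's body (76 mm by 85 mm) begins 54 mm behind the grasp point. The pads swing forward as they close: fully open they stand 13 mm farther back than shut.
Start: joints at [1.203, 0.521, -0.036, 1.599, 0.021, 1.021, -0.113], TCP at [0.183, -0.597, 0.231] pointing down, gripper open.
Joint ranges: [-2.91, 2.91], [-0.3, 2.13], [-1.5, 1.42], [0.17, 2.43], [-1.26, 4.41], [0.16, 1.93], [-2.52, 2.52]. Speed limits (rad/s): [1.89, 1.89, 2.39, 2.39, 3.01, 3.01, 3.01].

## Interface

Orientations are given as a unit quaternion [w, x, y, z].
In Python, from station import arm, vision gives the robot as it stands.
- The arm moves only by the shell command python3 -m inch 'ROWS' [FORCE]. ROWS is a JSON object of lists of equal length, an entry for each row: "travel": the shift along the tool's x, y, z in mm, a list of three; "twist": the turn about the tool's y in rad; "claw": the opening, from -1 (shut) to 1 (fully open). A call has 1 to 20 rows; each row is the pose to reach, as a shift and turn from the pose measured when the call began, along the tool's axes at that moment; what a row does not reach only later rows make up. A row lasts 1/10 s, in which the tool goes at most 50 mm and 8.59 degrees, less where a joint would pass 70% of its speed; a pose out of reach is approached as far as the arm can. A call with a gripper value outside its range is refused whole. The fingers move at their own pace and stop on an object; FORCE is the grip in N (left out, the last holds). Time passes only in rows, so rows that repeat a pose let the fingers close. It gives the time, the measured TCP pose, the force and the opening at its end, in the units of the state.
- arm.get_obs(): the state, without advancing time (a new reading comes with each control period).
- vision.grab_frame(name): name is "side" or "top"; returns (picture, depth): 400x640x3 uint8, red, green, blue; 400x640 float32, m along the optical axis (not along the pixel's ray), 0 where there is no reading.
- vision.camera_model(name): a dict with "vfov" (degrees; the focal length in pixels is half the picture's height over the tangent of half this angle, whatever the lens; pixels are square), "cx", "cy" (the principal point, pixels), "rvec" (rotation vector, rad) and "tvec" (3), from world to camera coordinates, as OpenCV has them. Camera axes: x right, y down, z forward; pixel columns grow to the right and rows downward; lengths in m; the calibration is good to about 2 mm. A picture is of the moment at which its call begins. camera_model takes no time and is no camera call.
- arm.job_done(): hands the job in, once; it reports no verdict.
The state is a dict: "time_s": time; "qpos": joint angles; "qd": joint speeds; "tau": joint torques, N m; "position": TCP position; "ee_rot": TCP orientation; "wrist_force": force on the tool from outside, world axes, zero at the start; "wrist_torque": the same for the moment, N m; "grip_width": finger opening in m.
Only numpy, scipy, OpenCV 4.12 (cv2) and the standard library are available. Lean on these libraries where they do the work, as an engineer would, in place of code of your own. Each camera call takes 0.05 s, during which the arm holds its last target. There are 200 camera calls.

## Working session

There is one attempt and no reset: what is moved stays moved. The work goes in short steps, Python scripts to look and compute and a shell command to move; the robot and the scene stay as the last step left them, time stands still between calls to the robot, and variables do not carry over. Pictures are saved under pics/ and viewed, about 8 in all and at most 12, crops included, and the job is handed in when it is done.

```bash
ls; mkdir -p pics; cat > h.py <<'E'
import numpy as np, cv2
from station import arm, vision
from scipy.spatial.transform import Rotation as R
def cam(n):
    m=vision.camera_model(n); f=200/np.tan(np.radians(m['vfov'])/2)
    K=np.array([[f,0,m['cx']],[0,f,m['cy']],[0,0,1]]); Rm=cv2.Rodrigues(np.array(m['rvec'],float))[0]
    return K,Rm,np.array(m['tvec'],float)
def ray(n,u,v,z):
    K,Rm,t=cam(n); d=Rm.T@np.linalg.inv(K)@[u,v,1]; c=-Rm.T@t
    return c+d*(z-c[2])/d[2]
def cloud(n,dep):
    K,Rm,t=cam(n); v,u=np.mgrid[:400,:640]
    p=np.stack([(u-K[0,2])/K[0,0]*dep,(v-K[1,2])/K[1,1]*dep,dep],-1)
    return (p-t)@Rm
def proj(n,p):
    K,Rm,t=cam(n); q=K@(Rm@np.array(p)+t); return q[:2]/q[2]
E
python3 - <<'E'
from h import *
for n in("top","side"):
    im,d=vision.grab_frame(n); cv2.imwrite(f"pics/{n}0.png",im[:,:,::-1]); np.save(f"{n}0.npy",d); print(n,vision.camera_model(n),(d>0).mean())
o=arm.get_obs(); print({k:np.round(v,3) for k,v in o.items()}, R.from_quat(np.roll(o['ee_rot'],-1)).as_matrix().round(2))
E
```

```text
pics
top {'vfov': 51.95792564194716, 'cx': 317.55556777210415, 'cy': 200.55394862756745, 'rvec': array([ 2.19859729, -2.13953502,  0.08268891]), 'tvec': array([-0.10376508,  0.49667104,  1.13662708])} 0.99577734375
side {'vfov': 55.546067631084284, 'cx': 312.8394743059255, 'cy': 198.114441491431, 'rvec': array([ 2.37435   , -0.05334705,  0.03696145]), 'tvec': array([-0.53249293,  0.04378918,  1.27309548])} 0.9959765625
{'time_s': np.float64(0.1), 'qpos': array([ 1.203,  0.522, -0.036,  1.6  ,  0.021,  1.021, -0.113]), 'qd': array([-0.002, -0.002,  0.001, -0.002,  0.   , -0.   ,  0.001]), 'tau': array([ 7.0000e-03, -9.2848e+01,  1.9860e+00, -3.7053e+01,  1.8000e-02,
        5.0000e-03,  0.0000e+00]), 'position': array([ 0.183, -0.597,  0.231]), 'ee_rot': array([ 0.569, -0.568,  0.421, -0.42 ]), 'wrist_force': array([ 1.233, -0.375,  0.1  ]), 'wrist_torque': array([-0.009, -0.015,  0.028]), 'grip_width': np.float64(0.086)} [[ 0.29 -0.    0.96]
 [-0.96  0.    0.29]
 [-0.   -1.   -0.  ]]
```

View pics/top0.png

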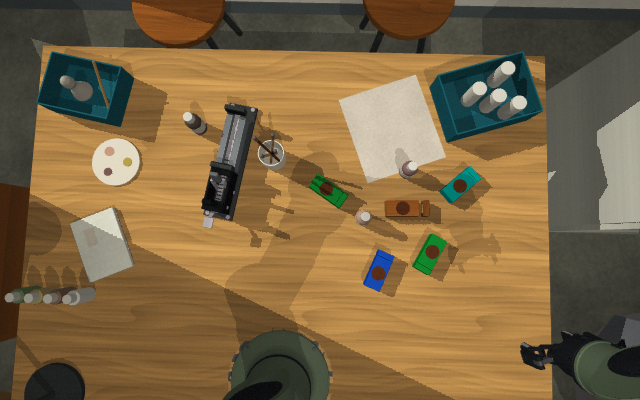

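View pics/side0.png

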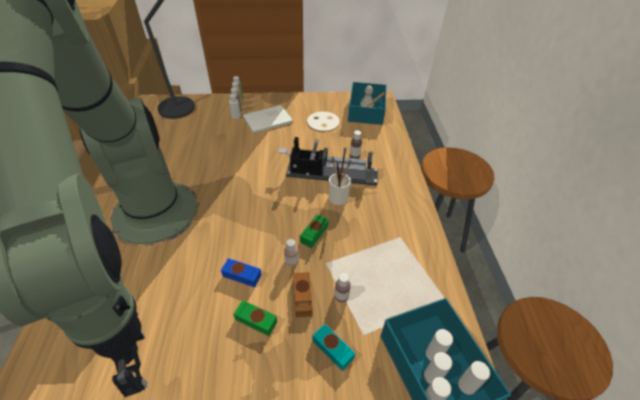

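Candidates: brown plinth at top (407,208)/side (302,292); distractors are green (328,190), green (430,254), blue (379,270), and teal (460,185). I choose the brown one. Bottles: a (409,168), b (364,216), c (194,121); jar (271,152). Clamp: jaws up at (240,110), housing (218,190), paddle (208,222).

```bash
python3 - <<'E'
from h import *
im=cv2.imread("pics/top0.png"); d=np.load("top0.npy"); P=cloud("top",d)
print("table z",np.median(P[230:240,300:340,2]))
hsv=cv2.cvtColor(im,cv2.COLOR_BGR2HSV)
def rect(m,lab):
    q=P[m][:,:2].astype(np.float32); c,s,a=cv2.minAreaRect(q); print(lab,m.sum(),np.round(c,4),np.round(s,4),round(a,1),"z",np.percentile(P[m][:,2],[5,50,95]).round(4))
win=np.zeros((400,640),bool)
w=win.copy(); w[190:226,380:436]=1
rect(w&(P[...,2]>.028)&(P[...,2]<.05),"plinth")
for n,(u,v) in dict(a=(409,168),b=(364,216),c=(194,121),jar=(271,152)).items():
    w=win.copy(); w[v-22:v+22,u-22:u+22]=1
    m=w&(P[...,2]>.055)&(P[...,2]<.13); 
    if n!='jar':
        zt=np.percentile(P[m][:,2],90); m&=P[...,2]>zt-.02
    print(n,m.sum(),P[m].mean(0).round(3),P[m].min(0).round(3),P[m].max(0).round(3))
w=win.copy(); w[95:235,195:262]=1
w[110:,258:]=0
rect(w&(P[...,2]>.007),"clampall")
for a,b in((.050,.066),(.08,.094),(.094,.105),(.12,.16)): 
    m=w&(P[...,2]>a)&(P[...,2]<b); rect(m,(a,b))
c=cv2.resize(im[90:240,180:290],None,fx=5,fy=5,interpolation=cv2.INTER_CUBIC)[:, :]
c2=cv2.resize(im[150:235,345:445],None,fx=2.5,fy=2.5,interpolation=cv2.INTER_CUBIC)
o=np.zeros((600,800,3),np.uint8); c=cv2.resize(c,(440,600)); o[:,:440]=c; o[:c2.shape[0],445:445+c2.shape[1]]=c2
cv2.imwrite("pics/crop0.png",o)
E
```

```text
table z -0.00036390827886997683
plinth 659 [ 0.4842 -0.3407] [0.0449 0.1196] 1.7 z [0.031  0.0356 0.0396]
a 87 [ 0.592 -0.34   0.094] [ 0.58  -0.354  0.079] [ 0.605 -0.328  0.1  ]
b 79 [ 0.455 -0.217  0.09 ] [ 0.443 -0.231  0.074] [ 0.466 -0.205  0.095]
c 93 [0.704 0.258 0.113] [0.693 0.248 0.098] [0.717 0.272 0.119]
jar 245 [0.62  0.04  0.083] [0.585 0.004 0.056] [0.655 0.074 0.13 ]
clampall 3862 [0.5442 0.1293] [0.4867 0.2726] 28.7 z [0.0099 0.0573 0.1293]
(0.05, 0.066) 1038 [0.6037 0.2039] [0.136  0.2814] 80.3 z [0.0506 0.0586 0.0633]
(0.08, 0.094) 538 [0.5854 0.2066] [0.1344 0.3353] 80.1 z [0.0805 0.0875 0.0932]
(0.094, 0.105) 244 [0.586  0.1686] [0.0584 0.3223] 80.3 z [0.0945 0.0971 0.1012]
(0.12, 0.16) 147 [0.5134 0.1818] [0.0247 0.0854] 81.2 z [0.1243 0.1461 0.1508]
```

View pics/crop0.png

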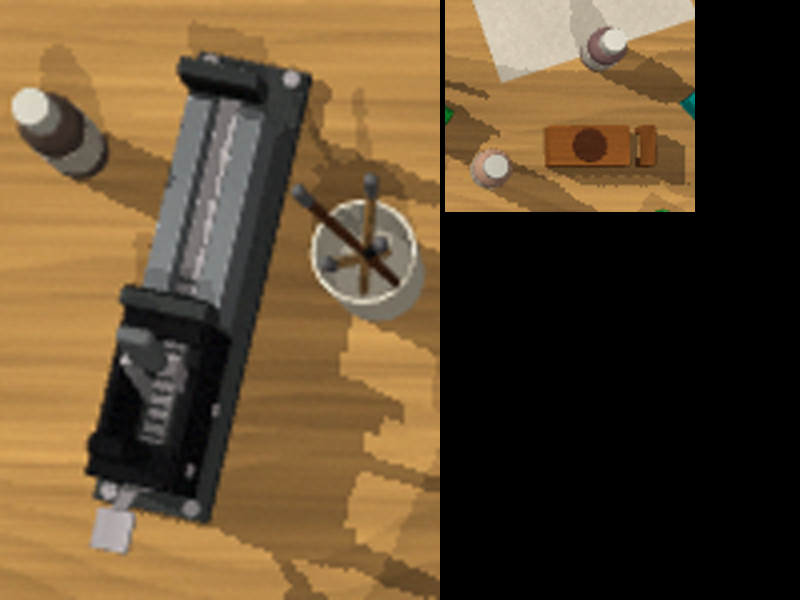

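The crop confirms the brown plinth, with its cap at the right (world -y) end. The clamp's moving jaw is at the far (+x) end, and the trigger and paddle are near the robot. Next I fit the clamp frame.

```bash
python3 - <<'E'
from h import *
im=cv2.imread("pics/top0.png"); d=np.load("top0.npy"); P=cloud("top",d)
w=np.zeros((400,640),bool); w[95:235,198:257]=1
def comps(m,lab,k=20):
    n,L,s,c=cv2.connectedComponentsWithStats(m.astype(np.uint8))
    for i in range(1,n):
        if s[i,4]>=k:
            q=P[L==i]; r=cv2.minAreaRect(q[:,:2].astype(np.float32)); print(lab,c[i].round(),s[i,4],"mean",q.mean(0).round(4),"rect",np.round(r[0],4),np.round(r[1],4),round(r[2],1))
Z=P[...,2]
comps(w&(Z>.092)&(Z<.108),"jaws")
comps(w&(Z>.054)&(Z<.066),"bed",60)
comps(w&(Z>.135),"grip/trig",8)
comps(w&(Z>.080)&(Z<.1)&(np.arange(400)[:,None]>212),"paddle",8)
comps(w&(Z>.008)&(Z<.02),"plate",60)
# plinth top edges by brown mask
hsv=cv2.cvtColor(im,cv2.COLOR_BGR2HSV); w2=np.zeros_like(w); w2[195:224,382:432]=1
comps(w2&(Z>.03)&(Z<.042),"plinth",30)
E
```

```text
jaws [234. 108.] 111 mean [0.737  0.1408 0.0967] rect [0.7375 0.1409] [0.055  0.0148] 81.6
jaws [221. 165.] 119 mean [0.5801 0.1698 0.0971] rect [0.5803 0.1696] [0.0585 0.0146] 79.4
jaws [218. 181.] 34 mean [0.5372 0.174  0.0981] rect [0.5392 0.178 ] [0.0376 0.011 ] 79.1
bed [224. 138.] 328 mean [0.6621 0.1738 0.0595] rect [0.6638 0.174 ] [0.0196 0.1379] 79.8
bed [237. 141.] 342 mean [0.6547 0.1364 0.0595] rect [0.6503 0.1376] [0.0202 0.1509] 79.9
grip/trig [255. 138.] 17 mean [0.6322 0.0642 0.1969] rect [0.6323 0.0645] [0.0095 0.0069] 5.1
grip/trig [213. 174.] 52 mean [0.5486 0.1749 0.1443] rect [0.549  0.1757] [0.0232 0.0127] 80.0
grip/trig [207. 201.] 67 mean [0.4778 0.1823 0.1633] rect [0.4431 0.0452] [0.3181 0.0164] 75.8
paddle [208. 221.] 117 mean [0.4299 0.1975 0.0901] rect [0.4318 0.1978] [0.026  0.0354] 76.4
plate [240. 160.] 760 mean [0.6114 0.1356 0.0124] rect [0.6079 0.1503] [0.082  0.3395] 84.7
plinth [402. 208.] 536 mean [ 0.4842 -0.3251  0.0359] rect [ 0.4838 -0.3257] [0.0448 0.0895] 1.6
plinth [426. 208.] 97 mean [ 0.4861 -0.3909  0.0349] rect [ 0.4857 -0.3914] [0.0446 0.0167] 4.1
```

```bash
cat >> h.py <<'E'
TH=np.radians(-10.3); UX=np.array([np.cos(TH),np.sin(TH),0]); UY=np.array([-UX[1],UX[0],0]); O=np.array([.587,.1685,0])
def C(x,y,z): return O+UX*x/1e3+UY*y/1e3+[0,0,z/1e3]
def toolM():
    return R.from_quat(np.roll(arm.get_obs()['ee_rot'],-1)).as_matrix()
def goto(p,ang=None):
    """print tool-axes shift (mm) to world point p and twist for tool-x heading ang (deg)"""
    M=toolM(); o=arm.get_obs(); d=M.T@(np.array(p)-o['position'])*1e3
    h=np.degrees(np.arctan2(M[1,0],M[0,0])); tilt=np.degrees(np.arccos(-M[2,1]))
    tw=None if ang is None else round(-np.radians((ang-h+180)%360-180),3)
    print("travel",d.round(1),"twist",tw,"head",h.round(2),"tilt",tilt.round(2),"q",np.round(o['qpos'],2),"F",o['wrist_force'].round(1),"t",o['time_s'])
def where():
    o=arm.get_obs(); r=o['position']-O; print("clamp mm",np.round([r@UX*1e3,r@UY*1e3,r[2]*1e3],1),"F",np.round([o['wrist_force']@UX,o['wrist_force']@UY,o['wrist_force'][2]],1),"w",o['grip_width'],"t",o['time_s'])
E
python3 -c "
from h import *
goto([.484,-.331,.16],1.6)"
```

```text
travel [-166.2   70.9  365.6] twist -1.301 head -72.94 tilt 0.06 q [ 1.2   0.52 -0.04  1.6   0.02  1.02 -0.11] F [ 1.2 -0.4  0.1] t 0.1
```

```bash
python3 -m inch '{"travel":[[-166,71,366],[-166,71,366],[-166,71,366],[-166,71,366],[-166,71,366],[-166,71,366],[-166,71,366],[-166,71,366],[-166,71,366],[-166,71,366],[-166,71,366],[-166,71,366],[-166,71,366],[-166,71,366]],"twist":[-1.3,-1.3,-1.3,-1.3,-1.3,-1.3,-1.3,-1.3,-1.3,-1.3,-1.3,-1.3,-1.3,-1.3],"claw":[1,1,1,1,1,1,1,1,1,1,1,1,1,1]}' 30
python3 - <<'E'
from h import *
goto([.484,-.331,.010],1.6)
im,d=vision.grab_frame("top"); cv2.imwrite("pics/t1.png",cv2.resize(im[130:260,320:480,::-1],None,fx=4,fy=4))
E
```

```text
time_s: 1.5
position: [0.4839, -0.3318, 0.1601]
ee_rot: [0.707, -0.707, -0.009, 0.009]
wrist_force: [-0.3, -0.5, -0.4]
grip_width: 0.0851
travel [1.000e-01 1.501e+02 7.000e-01] twist -0.003 head 1.43 tilt 0.03 q [ 0.78  0.57 -0.4   1.75  0.28  0.87  0.28] F [-0.3 -0.5 -0.4] t 1.5
```

```bash
python3 -m inch '{"travel":[[0,40,0],[0,75,0],[0,105,0],[0,130,0],[0,150,0],[0,150,0],[0,150,0],[0,150,0],[0,150,0],[0,150,0],[0,150,0],[0,150,0],[0,150,0],[0,150,0],[0,150,0]],"twist":[0,0,0,0,0,0,0,0,0,0,0,0,0,0,0],"claw":[1,1,1,1,1,1,0.05,0.05,0.05,-0.2,-0.2,-0.2,-0.2,-0.2,-0.2]}' 40
python3 -c "
from h import *
goto([.484,-.331,.010],1.6)"
```

```text
time_s: 3.05
position: [0.4846, -0.332, 0.0115]
ee_rot: [-0.707, 0.707, 0.009, -0.009]
wrist_force: [-2.3, 0.4, 9.8]
grip_width: 0.0452
travel [-0.6  1.5  1. ] twist -0.003 head 1.45 tilt 0.07 q [ 0.72  0.78 -0.31  1.82  0.39  0.6   0.19] F [-2.3  0.4  9.8] t 3.05
```

```bash
python3 -m inch '{"travel":[[0,-20,0],[0,-60,0],[0,-100,0],[0,-140,0],[0,-180,0],[0,-220,0],[0,-250,0],[0,-260,0],[0,-260,0],[0,-260,0]],"twist":[0,0,0,0,0,0,0,0,0,0],"claw":[-0.2,-0.2,-0.2,-0.2,-0.2,-0.2,-0.2,-0.2,-0.2,-0.2]}' 40
python3 -c "
from h import *
goto(C(64,0,270),79.7); print(arm.get_obs()['grip_width'])"
```

```text
time_s: 4.05
position: [0.4837, -0.3317, 0.2704]
ee_rot: [0.707, -0.707, -0.009, 0.009]
wrist_force: [0.0, 0.0, -3.1]
grip_width: 0.0454
travel [1.785e+02 4.000e-01 4.844e+02] twist -1.366 head 1.44 tilt 0.0 q [ 0.81  0.45 -0.44  1.64  0.21  1.1   0.34] F [ 0.   0.  -3.1] t 4.05
0.04541365688788045
```

```bash
python3 -m inch '{"travel":[[9,0,24],[18,0,48],[31,0,85],[45,0,121],[58,0,157],[71,0,193],[85,0,230],[98,0,266],[112,0,303],[125,0,340],[138,0,375],[151,0,411],[165,0,448],[178,0,484],[178,0,484],[178,0,484],[178,0,484],[178,0,484]],"twist":[-0.1,-0.2,-0.3,-0.4,-0.5,-0.6,-0.7,-0.8,-0.9,-1.0,-1.1,-1.2,-1.3,-1.366,-1.366,-1.366,-1.366,-1.366],"claw":[-0.2,-0.2,-0.2,-0.2,-0.2,-0.2,-0.2,-0.2,-0.2,-0.2,-0.2,-0.2,-0.2,-0.2,-0.2,-0.2,-0.2,-0.2]}' 40
python3 - <<'E'
from h import *
where();goto(C(64,0,80),79.7); print(arm.get_obs()['grip_width'])
for n,(a,b,c,e) in dict(side=(60,220,240,420)).items():
    im,d=vision.grab_frame(n); cv2.imwrite("pics/s2.png",cv2.resize(im[a:b,c:e,::-1],None,fx=3,fy=3))
im,d=vision.grab_frame("top"); s=cv2.imread("pics/s2.png"); t=cv2.resize(im[80:260,170:310,::-1],(374,480)); s=s[:, :420]
cv2.imwrite("pics/st2.png",np.hstack([cv2.resize(s,(420,480)),t]))
E
```

```text
time_s: 5.85
position: [0.6494, 0.1554, 0.2699]
ee_rot: [-0.543, 0.543, 0.452, -0.453]
wrist_force: [0.1, 0.1, -1.6]
grip_width: 0.0451
clamp mm [ 63.8  -1.7 269.9] F [ 0.1  0.1 -1.6] w 0.045133262799694374 t 5.85
travel [  1.9 189.9  -0.3] twist -0.002 head 79.61 tilt 0.05 q [ 0.14  0.66 -0.79  1.4   0.47  1.27  0.71] F [ 0.1  0.1 -1.6] t 5.85
0.045133262799694374
```

View pics/st2.png

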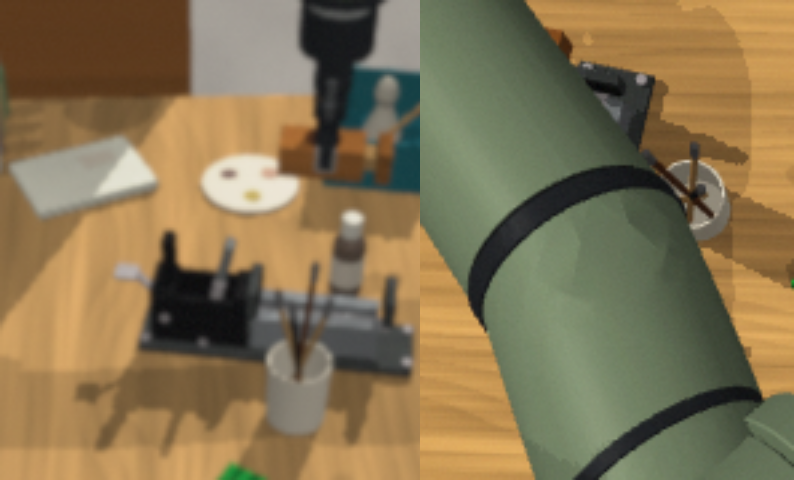

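Plinth is held level above the bed with the cap towards the moving jaw (side crop ~(330,150)). The jar and bottle c are still standing.

```bash
python3 -m inch '{"travel":[[1,40,0],[2,80,0],[2,115,0],[2,140,0],[2,155,0],[2,165,0],[2,165,0],[2,165,0],[2,165,0]],"twist":[0,0,0,0,0,0,0,0,0],"claw":[-0.2,-0.2,-0.2,-0.2,-0.2,-0.2,-0.2,-0.2,-0.2]}' 40
python3 - <<'E'
from h import *
where();goto(C(64,0,72),79.7)
im,d=vision.grab_frame("side"); cv2.imwrite("pics/s3.png",cv2.resize(im[20:220,220:420,::-1],(600,600),interpolation=cv2.INTER_CUBIC))
E
```

```text
time_s: 6.85
position: [0.6505, 0.1577, 0.1066]
ee_rot: [-0.543, 0.544, 0.453, -0.452]
wrist_force: [-0.0, 0.3, -2.2]
grip_width: 0.045
clamp mm [ 64.4   0.7 106.6] F [-0.1  0.3 -2.2] w 0.045049552978272955 t 6.85
travel [-0.7 34.6  0.4] twist -0.001 head 79.62 tilt 0.09 q [ 0.1   0.82 -0.71  1.55  0.61  1.    0.61] F [-0.   0.3 -2.2] t 6.85
```

View pics/s3.png

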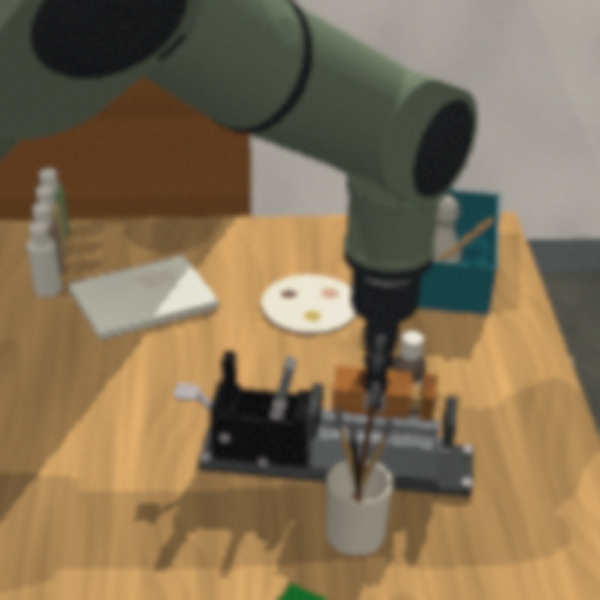

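The plinth is just above the bed at (385,390), between the fixed jaw (315,395) and the moving jaw (450,420), and everything is clear.

```bash
python3 -m inch '{"travel":[[0,15,0],[0,25,0],[-1,31,0],[-1,32,0],[-1,33,0],[-1,34,0],[-1,35,0],[-1,35,0],[-1,35,0]],"twist":[0,0,0,0,0,0,0,0,0],"claw":[-0.2,-0.2,-0.2,-0.2,-0.2,-0.2,-0.2,-0.2,-0.2]}' 40
python3 -c "
from h import *
where()"
```

```text
time_s: 7.8
position: [0.6503, 0.1567, 0.0716]
ee_rot: [-0.543, 0.544, 0.453, -0.452]
wrist_force: [0.0, -0.1, -1.7]
grip_width: 0.0453
clamp mm [64.4 -0.3 71.6] F [ 0.  -0.1 -1.7] w 0.04534698629976835 t 7.8
```

```bash
python3 -m inch '{"travel":[[0,1,0],[0,2,0],[0,2,0]],"twist":[0,0,0],"claw":[-0.2,-0.2,-0.2]}' 40
python3 -c "
from h import *
where()"
```

```text
time_s: 8.1
position: [0.6504, 0.1568, 0.0715]
ee_rot: [-0.542, 0.544, 0.453, -0.452]
wrist_force: [-11.2, -5.4, 25.9]
grip_width: 0.0454
clamp mm [64.5 -0.2 71.5] F [-10.   -7.3  25.9] w 0.04535142860077894 t 8.1
```

```bash
python3 -m inch '{"travel":[[0,-1,0],[0,-1,0],[0,-1,0],[0,-1,0],[0,-1,0],[0,-1,0],[0,-1,0],[0,-1,0]],"twist":[0,0,0,0,0,0,0,0],"claw":[0.2,0.3,0.5,0.5,0.5,0.5,0.5,0.5]}' 
python3 -m inch '{"travel":[[0,-20,0],[0,-50,0],[0,-90,0],[0,-125,0],[0,-150,0],[0,-150,0],[0,-150,0]],"twist":[0,0,0,0,0,0,0],"claw":[0.5,0.5,0.5,0.5,-1,-1,-1]}' 
python3 - <<'E'
from h import *
where();goto(C(-18,0,220),79.7)
im,d=vision.grab_frame("side"); cv2.imwrite("pics/s4.png",cv2.resize(im[120:220,270:400,::-1],(780,600),interpolation=cv2.INTER_CUBIC))
E
```

```text
time_s: 8.9
position: [0.6504, 0.1567, 0.0725]
ee_rot: [-0.542, 0.544, 0.453, -0.452]
wrist_force: [0.4, 0.6, -0.4]
grip_width: 0.064
time_s: 9.6
position: [0.6501, 0.1569, 0.2239]
ee_rot: [-0.542, 0.544, 0.454, -0.452]
wrist_force: [-0.9, -0.3, -0.8]
grip_width: 0.0205
clamp mm [ 6.420e+01 -1.000e-01  2.239e+02] F [-0.9 -0.4 -0.8] w 0.020487688866768987 t 9.6
travel [-0.   3.6 82.2] twist -0.002 head 79.61 tilt 0.23 q [ 0.13  0.7  -0.77  1.46  0.51  1.19  0.68] F [-0.9 -0.3 -0.8] t 9.6
```

View pics/s4.png

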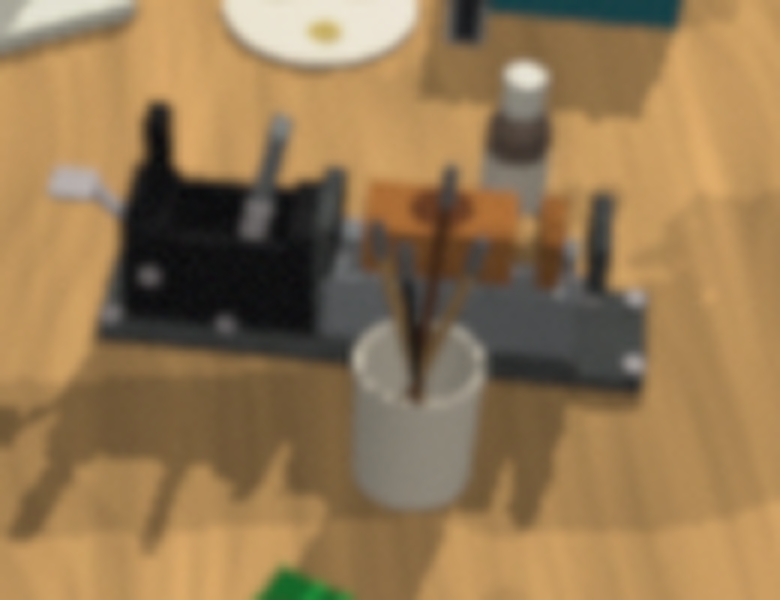

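The plinth sits flat between the jaws with its cap proud (gap at (530,240)) and nothing has been disturbed. Now the trigger, with fingers shut, approaching between the blade and the fixed jaw.

```bash
python3 -m inch '{"travel":[[0,0,30],[0,0,60],[0,4,78],[0,4,78],[0,4,78],[0,30,78],[0,60,78],[0,85,78],[0,105,78],[0,110,78],[0,110,78],[0,110,78]],"twist":[0,0,0,0,0,0,0,0,0,0,0,0],"claw":[-1,-1,-1,-1,-1,-1,-1,-1,-1,-1,-1,-1]}' 40
python3 -c "
from h import *
where();goto(C(-24,0,113))"
```

```text
time_s: 10.85
position: [0.574, 0.1709, 0.1135]
ee_rot: [-0.542, 0.544, 0.453, -0.452]
wrist_force: [-0.4, -0.3, -0.5]
grip_width: -0.0002
clamp mm [-1.320e+01  1.000e-01  1.135e+02] F [-0.3 -0.3 -0.5] w -0.00017904444257250244 t 10.85
travel [-0.1  0.4 10.8] twist None head 79.6 tilt 0.19 q [ 0.1   0.72 -0.73  1.74  0.6   0.91  0.5 ] F [-0.4 -0.3 -0.5] t 10.85
```

```bash
python3 -m inch '{"travel":[[0,0,10],[0,0,20],[0,0,30],[0,0,40],[0,0,48],[0,0,52],[0,0,54],[0,0,55]],"twist":[0,0,0,0,0,0,0,0],"claw":[-1,-1,-1,-1,-1,-1,-1,-1]}' 40
python3 -c "
from h import *
where()"
```

```text
time_s: 11.65
position: [0.5201, 0.1809, 0.1138]
ee_rot: [-0.542, 0.544, 0.454, -0.451]
wrist_force: [9.0, -0.1, -5.1]
grip_width: -0.0002
clamp mm [-68.1   0.3 113.8] F [ 8.9  1.5 -5.1] w -0.00019324885709638288 t 11.65
```

```bash
python3 -m inch '{"travel":[[0,0,2],[0,0,3],[0,0,3]],"twist":[0,0,0],"claw":[-1,-1,-1]}' 40
python3 -c "
from h import *
where()"
```

```text
time_s: 11.95
position: [0.5186, 0.1811, 0.1145]
ee_rot: [-0.541, 0.545, 0.455, -0.45]
wrist_force: [16.6, -1.7, -6.4]
grip_width: -0.0002
clamp mm [-69.5   0.2 114.5] F [16.6  1.3 -6.4] w -0.0002435871811170917 t 11.95
```

```bash
python3 -m inch '{"travel":[[0,1,-15],[0,1,-30],[0,1,-45],[0,1,-57],[0,1,-57],[0,1,-57]],"twist":[0,0,0,0,0,0],"claw":[-1,-1,-1,-1,-1,-1]}' 40
cat > look.py <<'E'
from h import *
import sys
where()
im,d=vision.grab_frame("side"); P=cloud("side",d)
q=P-O; x=q@UX*1e3; y=q@UY*1e3; z=P[...,2]*1e3
m=(z>70)&(z<104)&(abs(y)<40)&(x>80)&(x<170)
# top surface points of moving jaw: black/dark & high
hsv=cv2.cvtColor(im,cv2.COLOR_RGB2HSV); dark=(hsv[...,2]<110)&(hsv[...,1]<90)
j=m&dark; print("jaw pts",j.sum(),"x pct",np.percentile(x[j],[5,50,95]).round(1))
b=m&(hsv[...,1]>110)&(hsv[...,0]<20); b=(z>70)&(z<104)&(abs(y)<24)&(x>0)&(x<150)&(hsv[...,1]>110)&(hsv[...,0]<20)
print("brown x",np.percentile(x[b],[1,99]).round(1),"y",np.percentile(y[b],[2,98]).round(1),b.sum())
cv2.imwrite(f"pics/{sys.argv[1]}.png",cv2.resize(im[120:220,270:400,::-1],(780,600),interpolation=cv2.INTER_CUBIC))
E
python3 look.py s5
```

```text
time_s: 12.55
position: [0.5738, 0.1711, 0.1139]
ee_rot: [-0.541, 0.545, 0.455, -0.45]
wrist_force: [-0.4, 0.2, 0.8]
grip_width: 0.0
clamp mm [-13.4   0.2 113.9] F [-0.5  0.1  0.8] w 4.224279960306683e-06 t 12.55
jaw pts 51 x pct [138.4 144.4 148.6]
brown x [ 17.7 137.9] y [-23.6  21.1] 300
```

View pics/s5.png

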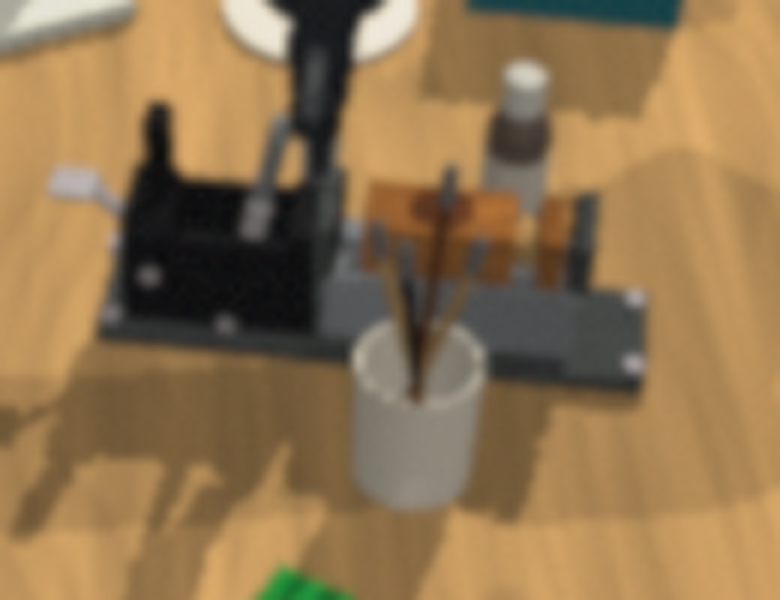

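Stroke 1 advanced the jaw one tooth: its centre went from (600,240) to (583,240) and now almost touches the cap. Stroke 2 next.

```bash
python3 -m inch '{"travel":[[0,0,12],[0,0,24],[0,0,36],[0,0,46],[0,0,52],[0,0,55],[0,0,57],[0,0,59],[0,0,59]],"twist":[0,0,0,0,0,0,0,0,0],"claw":[-1,-1,-1,-1,-1,-1,-1,-1,-1]}' 40
python3 -c "
from h import *
where()"
```

```text
time_s: 13.5
position: [0.5183, 0.1813, 0.1142]
ee_rot: [-0.54, 0.547, 0.457, -0.448]
wrist_force: [24.4, -3.3, -9.8]
grip_width: -0.0001
clamp mm [-69.9   0.3 114.2] F [24.6  1.1 -9.8] w -7.635657658680522e-05 t 13.5
```

```bash
python3 -m inch '{"travel":[[0,0,-15],[0,0,-30],[0,0,-45],[0,0,-57],[0,0,-57],[0,0,-57],[0,0,-57]],"twist":[0,0,0,0,0,0,0],"claw":[-1,-1,-1,-1,-1,-1,-1]}' 40
python3 look.py s6; python3 -c "
from h import *
goto(C(-13,0,113.5),79.7)"
python3 -m inch '{"travel":[[0,0,12],[0,0,24],[0,0,36],[0,0,46],[0,0,52],[0,0,55],[0,0,57],[0,0,59],[0,0,59]],"twist":[0,0,0,0,0,0,0,0,0],"claw":[-1,-1,-1,-1,-1,-1,-1,-1,-1]}' 40
python3 -c "
from h import *
where()"
```

```text
time_s: 14.2
position: [0.5735, 0.1713, 0.115]
ee_rot: [-0.54, 0.546, 0.457, -0.449]
wrist_force: [-0.3, -0.3, 0.2]
grip_width: -0.0002
clamp mm [-13.8   0.4 115. ] F [-0.3 -0.3  0.2] w -0.0002195758393486448 t 14.2
jaw pts 50 x pct [130.  134.8 141. ]
brown x [  8.5 127.9] y [-23.4  20.9] 320
travel [-0.4  1.6 -0.6] twist -0.002 head 79.61 tilt 0.84 q [ 0.1   0.72 -0.73  1.75  0.6   0.89  0.49] F [-0.3 -0.4 -0.8] t 14.25
time_s: 15.15
position: [0.5184, 0.1814, 0.1149]
ee_rot: [-0.539, 0.548, 0.458, -0.446]
wrist_force: [24.9, -2.1, -11.0]
grip_width: 0.0001
clamp mm [-69.8   0.4 114.9] F [ 24.8   2.4 -11. ] w 0.000104816628266173 t 15.15
```

Stroke 3 is through. Now let it back, measure, and make stroke 4.

```bash
python3 -m inch '{"travel":[[0,0,-15],[0,0,-30],[0,0,-45],[0,0,-57],[0,0,-57],[0,0,-57],[0,0,-57]],"twist":[0,0,0,0,0,0,0],"claw":[-1,-1,-1,-1,-1,-1,-1]}' 40
python3 look.py s7
python3 -m inch '{"travel":[[0,0,12],[0,1,24],[0,1,36],[0,1,46],[0,1,52],[0,1,55],[0,1,57],[0,1,59],[0,1,59]],"twist":[0,0,0,0,0,0,0,0,0],"claw":[-1,-1,-1,-1,-1,-1,-1,-1,-1]}' 40
python3 -c "
from h import *
where()"
```

```text
time_s: 15.85
position: [0.5736, 0.1715, 0.116]
ee_rot: [-0.539, 0.547, 0.458, -0.447]
wrist_force: [0.0, 0.0, 0.2]
grip_width: 0.0002
clamp mm [-13.7   0.5 116. ] F [0.  0.  0.2] w 0.00018276004033170116 t 15.85
jaw pts 58 x pct [119.6 124.9 131. ]
brown x [  2.2 117.7] y [-23.5  19.9] 302
time_s: 16.8
position: [0.5187, 0.1816, 0.1146]
ee_rot: [-0.538, 0.549, 0.46, -0.445]
wrist_force: [26.2, -2.1, -11.1]
grip_width: -0.0001
clamp mm [-69.5   0.7 114.6] F [ 26.1   2.7 -11.1] w -5.832687981675193e-05 t 16.8
```

```bash
python3 -m inch '{"travel":[[0,0,-15],[0,0,-30],[0,0,-45],[0,0,-57],[0,0,-57],[0,0,-57],[0,0,-57]],"twist":[0,0,0,0,0,0,0],"claw":[-1,-1,-1,-1,-1,-1,-1]}' 40
python3 look.py s8
```

```text
time_s: 17.5
position: [0.5739, 0.1716, 0.116]
ee_rot: [-0.538, 0.549, 0.46, -0.445]
wrist_force: [0.1, 0.3, 0.9]
grip_width: -0.0001
clamp mm [-13.4   0.7 116. ] F [0.1 0.3 0.9] w -0.0001275106741319354 t 17.5
jaw pts 52 x pct [110.9 116.  121. ]
brown x [  2.2 109.1] y [-23.5  19.9] 292
```

View pics/s8.png

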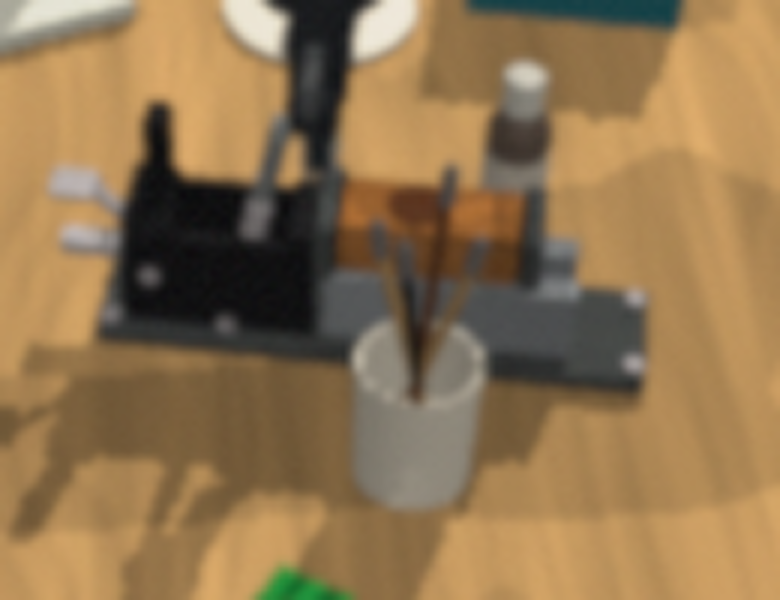

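Cap is home: the block and cap are flush (the seam near (500,230) shows no tenon) and the brown length is about 107 mm, with the jaw against it. Now over to the release paddle.

```bash
python3 -c "
from h import *
goto(C(-14,0,200)); goto(C(-167,0,200)); goto(C(-167,0,115),79.7); print(toolM().round(3))"
```

```text
travel [ -0.1 -83.9  -1.4] twist None head 79.57 tilt 1.51 q [ 0.1   0.71 -0.73  1.76  0.61  0.88  0.49] F [ 1.2 -0.6 -0.9] t 17.55
travel [ -0.4 -87.8 151.6] twist None head 79.57 tilt 1.51 q [ 0.1   0.71 -0.73  1.76  0.61  0.88  0.49] F [ 1.2 -0.6 -0.9] t 17.55
travel [ -1.   -2.8 153.7] twist -0.002 head 79.57 tilt 1.51 q [ 0.1   0.71 -0.73  1.76  0.61  0.88  0.49] F [ 1.2 -0.6 -0.9] t 17.55
[[ 0.181  0.026 -0.983]
 [ 0.983  0.002  0.181]
 [ 0.007 -1.    -0.025]]
```

```bash
python3 -m inch '{"travel":[[0,-30,0],[0,-60,0],[0,-84,0],[0,-84,0],[0,-84,30],[0,-86,65],[0,-87,100],[0,-88,130],[0,-88,152],[0,-88,152],[0,-88,152],[0,-70,153],[0,-50,153],[0,-30,153],[0,-15,154],[0,-5,154],[0,-3,154],[0,-3,154]],"twist":[0,0,0,0,0,0,0,0,0,0,0,0,0,0,0,0,0,0],"claw":[-1,-1,-1,-1,-1,-1,-1,-1,-1,-1,-1,-1,-1,-1,-1,-1,-1,-1]}' 40
python3 -c "
from h import *
where(); goto(C(-167,0,92)); goto(C(-167,0,81.5))"
```

```text
time_s: 19.35
position: [0.4228, 0.1995, 0.1152]
ee_rot: [-0.538, 0.549, 0.46, -0.445]
wrist_force: [-0.6, 0.5, -0.0]
grip_width: -0.0002
clamp mm [-167.1    1.2  115.2] F [-0.7  0.4 -0. ] w -0.00015078433883875536 t 19.35
travel [-1.3 23.2  0.5] twist None head 79.57 tilt 1.49 q [ 0.01  0.54 -0.76  2.1   0.61  0.7   0.23] F [-0.6  0.5 -0. ] t 19.35
travel [-1.4 33.7  0.8] twist None head 79.57 tilt 1.49 q [ 0.01  0.54 -0.76  2.1   0.61  0.7   0.23] F [-0.6  0.5 -0. ] t 19.35
```

```bash
python3 -m inch '{"travel":[[-1,12,0],[-1,20,0],[-1,24,0],[-1,28,0],[-1,31,0],[-1,33,0],[-1,34,0],[-1,35,0],[-1,36,0],[-1,36,0]],"twist":[0,0,0,0,0,0,0,0,0,0],"claw":[-1,-1,-1,-1,-1,-1,-1,-1,-1,-1]}' 40
python3 look.py s9
```

```text
time_s: 20.35
position: [0.4215, 0.1994, 0.0796]
ee_rot: [-0.538, 0.548, 0.46, -0.446]
wrist_force: [-24.5, -1.0, 36.2]
grip_width: -0.0002
clamp mm [-168.4    0.8   79.6] F [-24.   -5.4  36.2] w -0.00021039126295830074 t 20.35
jaw pts 52 x pct [148.8 155.  159.2]
brown x [  2.5 147.7] y [-23.6  20.6] 290
```

The jaw has sprung back (its x went from 116 to 155). Holding briefly, then lifting clear.

```bash
python3 -m inch '{"travel":[[0,0,0],[0,0,0],[0,0,0],[0,0,0],[0,-20,0],[0,-50,0],[0,-90,0],[0,-130,0],[0,-160,0],[0,-160,30],[0,-160,40],[0,-160,40],[0,-160,40],[0,-160,40]],"twist":[0,0,0,0,0,0,0,0,0,0,0,0,0,0],"claw":[-1,-1,-1,-1,-1,-1,-1,-1,-1,-1,-1,-1,-1,-1]}' 40
python3 look.py s10
```

```text
time_s: 21.8
position: [0.3789, 0.2061, 0.2383]
ee_rot: [-0.538, 0.548, 0.46, -0.446]
wrist_force: [0.4, -0.2, -0.1]
grip_width: 0.0001
clamp mm [-2.115e+02 -2.000e-01  2.383e+02] F [ 0.4 -0.2 -0.1] w 0.00014852541716284517 t 21.8
jaw pts 52 x pct [148.5 154.9 159.1]
brown x [  2.6 147.1] y [-23.5  20.4] 294
```

View pics/s10.png

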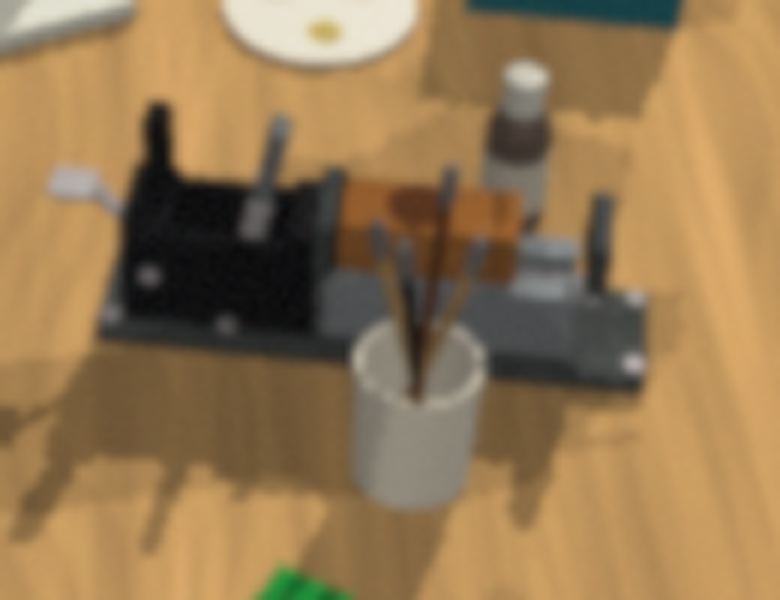

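The jaw is fully open at (600,240) and the plinth lies square with its cap flush at (430,230). The trigger and paddle are back at rest, and the jar and bottle c are standing.

```bash
python3 -c "
from station import arm
arm.job_done(); print(arm.get_obs()['time_s'])"
```

```text
the job is handed in; nothing more can be done
the job is handed in; nothing more can be done
```

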